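# Set the suction valve of a filter rig two turns open and stay on the handle

### The job

Set the suction valve on the vacuum filter rig from scratch before the pump is started: with the black turning handle on the red handwheel, wind it clockwise until the valve is fully shut against its stop, firmly but without forcing it onto its seat. Then open it exactly two full turns anticlockwise, without running past, and finish there with the handle still gripped and held still, ready to shut the valve again. Leave everything else on the bench and on the rig where it is.

Things in the scene. Friction and masses are not known exactly. Their poses are not given: they have to be found in the camera images.
- rig: vacuum filter rig, fixed: steel plate (600 x 230 x 8 mm), pipe along the rig's y axis, bronze globe valve with a red handwheel in the middle; towards +y two funnels (155 mm and more from the valve axis, 160 mm tall), towards -y a round gauge (90 mm and more from it, 170 mm tall) and a blue trap. Origin on the bench, straight below the valve's vertical stem; z up.
- wheel (a joint): turn of the handwheel, rad, counted over whole turns: 0 = shut, at its stop; grows anticlockwise seen from above (opening), 6.283 a turn; starts half to one and a half turns open; the wheel does not rise. Stem packing (0.12 N m, 3 N at the handle) keeps it where it is left. The stop is a slightly springy seat, about 20 N m/rad below 0 (0.05 rad for 23 N at the handle).
- wheel_center (a point): centre of the handwheel (red, three spokes, 110 mm outer diameter, rim 12 mm thick), on the stem axis at mid-thickness of the rim, 140 mm above the bench. The point turns with the wheel: its x axis points to the handle, its z is up.
- handle: black turning handle upright on the wheel: round grip 22 mm in diameter, 60 mm long, axis vertical, 44 mm from the stem axis; it spins freely on its pin, so a gripper can hold it without turning as the wheel goes round. Origin at its foot, 10 mm above wheel_center; top 210 mm above the bench. Rim and hub reach at most 5 mm above its foot.
- handle_mid (a point): the place to grip: on the handle's axis, 32 mm above its foot, 182 mm above the bench
- dropper_yellow: amber-and-yellow dropper bottle, 29 mm across, 75 mm tall, standing on the rig's base plate; bystander; origin at the centre of its underside
- dropper_red: clear dropper bottle with a red bulb, 29 mm across, 75 mm tall, standing on the rig's base plate; bystander; origin at the centre of its underside
- petri_dish: covered glass petri dish, 92 mm across, 16 mm tall, on the rig's base plate; bystander; origin at the centre of its underside
- forceps: steel forceps 120 mm long, 9 mm high, lying on the rig's base plate; bystander; origin at mid-length, underside
- white_bottle: white plastic reagent bottle, 42 mm across, 123 mm tall, on the rig's base plate; bystander; origin at the centre of its underside
- filter_pack: blue and white box of filter membranes, 72 x 72 x 32 mm, on the bench; bystander; origin at the centre of its underside
- slide_box: wooden box of paper-wrapped slides, 100 x 190 x 60 mm, on the bench; bystander; origin at the centre of its underside

How it is judged:
On the way, in this order (a step that is already met when the one before it is completed fails the run):
1. the valve is wound shut to its stop by the handle (value of joint wheel below 0.03 rad and contact force between the fingers and handle above 1 N), for 0.1 s.
2. the valve is backed off two full turns, handle in the grip (value of joint wheel between 12.366 and 12.766 rad and contact force between the fingers and handle above 8 N and distance between the grasp point and handle_mid below 0.035 m), for 0.2 s.
At the end, for the whole second after the job is handed in: after having been shut to within 0.03 rad of its stop, the wheel stands two full turns open (12.57 rad, within 0.2 rad) and still (under 0.1 rad/s), and the fingers grip the black handle (more than 8 N of contact, tool centre point within 35 mm of its middle) (all of step 2 and velocity of joint wheel between -0.1 and 0.1 rad/s); the arm keeps its last pose, push and grip.
It fails at once if the valve is forced onto its soft seat (wheel driven more than 0.2 rad past the stop) (value of joint wheel below -0.2 rad).
It fails at once if the valve is opened well past two turns (by more than 0.4 rad) (value of joint wheel above 12.966 rad).
It fails at once if a bystander is shifted by more than 15 mm (distance of any of dropper_yellow, dropper_red, petri_dish, forceps, white_bottle, filter_pack, slide_box from where it was at the start of the episode above 0.015 m).
It also fails if it takes over 72 s, if anything falls off the work surface, if the arm or the gripper's body presses on something with over 40 N, if the wrist force passes 120 N, or if a joint passes its speed limit or range.

### The arm

A 7-joint arm with a two-finger parallel gripper is mounted at the origin on the work surface. World frame = base frame: x ahead of the robot, y to its left, z up, the work surface at z = 0. Lengths are in m, angles in rad, forces in N, time in s.
With the tool pointing down it reaches from about 0.425 to 0.95 m from the base axis. Payload 4.7 kg.
Tool frame: the origin (TCP) lies between the finger pads, 19 mm behind the fingertips; this is the grasp point; z points along the fingers, y is the line along which they close (so a half turn about z gives the same grasp; the last joint's range is limited). The gripper opens to 85 mm and grips with 20 to 120 N. Pads are 22 mm wide; open, the fingers measure 114 mm over their backs; the gripper's body (76 mm by 85 mm) begins 54 mm behind the grasp point. The pads swing forward as they close: fully open they stand 13 mm farther back than shut.
Start: joints at [1.265, 0.469, -0.049, 1.532, 0.024, 1.141, -0.082], TCP at [0.185, -0.649, 0.25] pointing down, gripper open.
Joint ranges: [-2.59, 2.59], [-0.33, 1.99], [-1.39, 1.29], [0.1, 2.45], [-1.04, 4.18], [0.21, 1.99], [-2.66, 2.66]. Speed limits (rad/s): [2.57, 2.57, 3.14, 3.14, 3.14, 3.14, 3.14].

### API

Orientations are given as [roll, pitch, yaw] about the fixed x, y, z axes, in that order (R = Rz(yaw) Ry(pitch) Rx(roll)).
In Python, from plant import robot gives the robot as it stands. Calls block until the motion is done:
- robot.goto(position, orientation): joint-space move of the TCP to a pose.
- robot.move_straight(position, vel=0.15, attitude=None, contact_N=None): straight line of the TCP; attitude=None keeps the orientation; vel is the mean speed in m/s. With contact_N (N) it stops when the force on the tool has changed by that much, and returns True; else False.
- robot.move_joints(angles): joint-space move.
- robot.grip(opening, strength=None): opening from 0.0 (shut) to 1.0 (fully open); strength is the grip in N (None keeps the last); returns when the fingers have stopped.
- robot.sleep(seconds).
- robot.inverse_kinematics(position, orientation): joint angles nearest the present ones, or None.
- robot.sense(): the state.
- robot.grab_frame(name): name is "scene" or "top" or "wrist"; returns a dict with "image" (420x560x3 uint8, red, green, blue), "range_z" (420x560 float32, m along the optical axis (not along the pixel's ray), 0 where there is no reading), "fx", "fy", "cx", "cy" (pixels), "R" (3x3) and "t" (3): a world point X has camera coordinates R X + t. Camera axes: x right, y down, z forward; pixel columns grow to the right and rows downward; lengths in m; the calibration is good to about 2 mm. The wrist camera is an equidistant fisheye: a pixel r from the principal point sees the ray r / f radians off the axis. A picture is of the moment at which its call begins.
A pose or a line that the arm cannot do raises robot.IKError and nothing moves.
- robot.close_job(): hands the job in; it is judged then, once.
The state is a dict: "t": time; "joint_pos": joint angles; "joint_velocities": joint speeds; "effort": joint torques, N m; "tcp_pos": TCP position; "tcp_rot": TCP orientation; "wrist_force": force on the tool from outside, world axes, zero at the start; "torque": the same for the moment, N m; "opening": opening from 0.0 (shut) to 1.0 (fully open); "gripper_force": force on a finger pad.
Only numpy, scipy, OpenCV 4.12 (cv2) and the standard library are available. Lean on these libraries where they do the work, as an engineer would, in place of code of your own. Each camera call takes 0.05 s, during which the arm holds its last target. There are 200 camera calls.

## Working session

There is one attempt and no reset: what is moved stays moved. The work goes in short steps, each a Python script; the robot and the scene stay as the last script left them, time stands still between calls to the robot, and variables do not carry over. Pictures are saved under pics/ and viewed, at most 10 in all, crops included, and the job is handed in when it is done.

```bash
ls; mkdir -p pics
python3 - <<'E'
from plant import robot
import cv2,numpy as np
print(robot.sense())
for n in("top","scene"):
    f=robot.grab_frame(n); cv2.imwrite(f"pics/{n}0.png",f["image"][...,::-1]); np.savez(f"{n}0.npz",**f)
    print(n,f["fx"],f["cx"],f["cy"],f["R"],f["t"])
E
```

```text
pics
{'t': 0.0, 'joint_pos': array([ 1.26505757,  0.46943821, -0.048605  ,  1.53370797,  0.02408316,
        1.14096528, -0.08226007]), 'joint_velocities': array([ 0.00165193, -0.00041539, -0.00018044, -0.00126557,  0.00015054,
        0.00041485, -0.00124775]), 'effort': array([ 1.79756639e-04, -5.10298240e+01, -4.61558963e-02, -2.37707967e+01,
        1.07139119e-02,  7.50535779e-03,  2.15426729e-05]), 'tcp_pos': array([ 0.18436091, -0.64876699,  0.24895762]), 'tcp_rot': array([-3.13965937e+00,  5.03937377e-05,  2.76912613e-01]), 'wrist_force': array([-0.59622296,  0.47596883, -0.1031015 ]), 'torque': array([ 0.04704515, -0.01176762, -0.02577847]), 'gripper_force': 0.0, 'opening': 0.9999607834135085}
top 429.1225891343368 284.8204763895545 209.25462866814638 [[-0.01527372 -0.99972229 -0.0179457 ]
 [-0.98904725  0.01774093 -0.14652914]
 [ 0.14680682  0.0155111  -0.98904356]] [0.09738652 0.5926849  0.81486645]
scene 448.8868157604805 285.1931436760601 210.86382791829558 [[-0.36569834  0.93069167  0.00881733]
 [ 0.60337367  0.2442766  -0.75912394]
 [-0.7086642  -0.27229022 -0.65088639]] [ 0.1146469  -0.28164688  1.4310807 ]
```

View pics/top0.png

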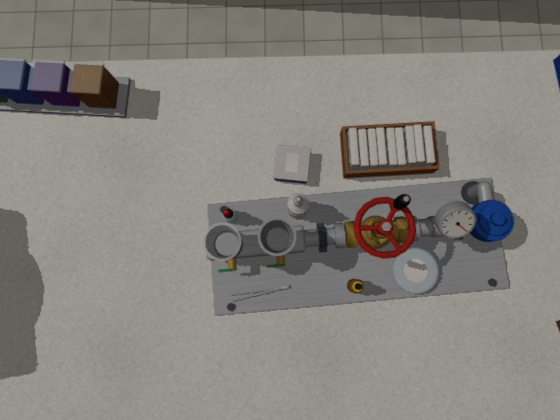

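View pics/scene0.png

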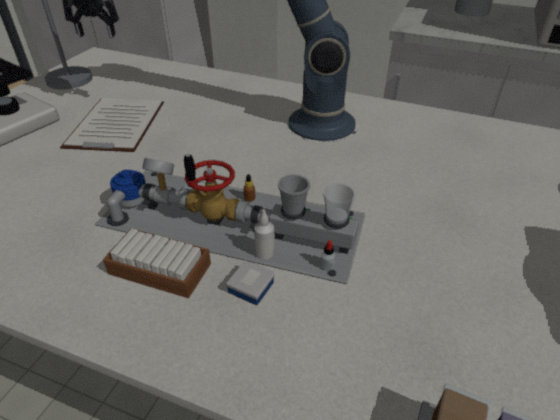

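The top view shows the red wheel centred near (385,228) and the black handle top near (405,200). The gauge is at (456,222), and the pipe runs roughly along image columns. In the scene view the wheel is at (210,176) and the handle at (189,167).

```bash
cat > h.py <<'E'
import numpy as np,cv2
def ray(f,u,v):
    R,t=f["R"],f["t"]; d=R.T@np.array([(u-f["cx"])/f["fx"],(v-f["cy"])/f["fy"],1]); return -R.T@t,d
def onplane(f,u,v,z):
    o,d=ray(f,u,v); return o+d*(z-o[2])/d[2]
E
python3 - <<'E'
from h import *
F={n:np.load(n+"0.npz") for n in("top","scene")}
for n,win,bw in(("top",(345,190,425,265),(392,190,415,212)),("scene",(180,155,240,195),(180,150,200,186))):
    f=F[n]; im=f["image"].astype(int); r,g,b=im[...,0],im[...,1],im[...,2]
    def crop(m,w): k=np.zeros_like(m); k[w[1]:w[3],w[0]:w[2]]=m[w[1]:w[3],w[0]:w[2]]; return k.astype(np.uint8)
    red=crop((r>90)&(g<50)&(b<50),win)
    c=max(cv2.findContours(red,0,1)[0],key=cv2.contourArea)
    # rim outer points on mid plane -> circle via hull
    h=cv2.convexHull(c)[:,0]; e=cv2.fitEllipse(cv2.convexHull(c)); print(n,"ellipse",e)
    print(" centre z.14",onplane(f,*e[0],.14), "z.146",onplane(f,*e[0],.146))
    P=np.array([onplane(f,*p,.143) for p in h])[:,:2]
    A=np.c_[2*P,np.ones(len(P))]; s=np.linalg.lstsq(A,(P**2).sum(1),rcond=None)[0]; print(" circ",s[:2],np.sqrt(s[2]+s[:2]@s[:2]))
    bl=crop(im.max(2)<45,bw)
    k=max(cv2.findContours(bl,0,1)[0],key=cv2.contourArea)[:,0]; print(" black bbox",cv2.boundingRect(k),cv2.minAreaRect(k))
    x,y,w,hh=cv2.boundingRect(k); 
    print("\n".join("".join("#" if v else "." for v in row) for row in bl[bw[1]:bw[3],bw[0]:bw[2]]))
    if n=="scene": print(" top of handle",onplane(f,x+w/2,y+2,.21))
# plate direction: pipe/gauge etc: plate corners from top
f=F["top"]
for p in((207,204),(495,181),(217,313),(508,287)): print(onplane(f,*p,.008))
E
python3 -c "
import cv2;i=cv2.imread('pics/top0.png')[180:270,340:480];cv2.imwrite('pics/c.png',cv2.resize(i,None,fx=5,fy=5,interpolation=2))"
```

```text
top ellipse ((383.97137451171875, 227.08303833007812), (59.45427322387695, 61.27787780761719), 128.18759155273438)
 centre z.14 [ 0.54521163 -0.087942    0.14      ] z.146 [ 0.54459807 -0.08665261  0.146     ]
 circ [ 0.54544538 -0.08722957] 0.05290866236533028
 black bbox (394, 194, 17, 16) ((401.00006103515625, 201.50001525878906), (12.020814895629883, 16.263456344604492), 45.0)
.......................
.......................
.......................
.......................
...........###.........
........######.#.......
.......#####...........
.....######......#.....
....#######............
...########.......#....
...########......#.....
..###########...##.....
..################.....
..###############......
..##############.......
..#############........
..############.........
...##########..........
.....######............
........#..............
.......................
.......................
scene ellipse ((210.3468017578125, 175.10336303710938), (29.32960319519043, 46.17292785644531), 86.25067901611328)
 centre z.14 [ 0.54816212 -0.08366653  0.14      ] z.146 [ 0.55521512 -0.
[... 461 characters left out ...]
..##########......
.....#########......
.....#########......
.....#########......
.....##########.....
.....##########.....
.....##########.....
......#########.....
......#########.....
......#########.....
......#########.....
......#########.....
......#########.....
......#########.....
......#########.....
.......########.....
.......########.....
........######......
.........####.......
....................
....................
....................
....................
....................
 top of handle [ 0.59490102 -0.09741495  0.21      ]
[0.61372557 0.25132453 0.008     ]
[ 0.65146912 -0.35221013  0.008     ]
[0.3900474  0.22849364 0.008     ]
[ 0.43317255 -0.35933115  0.008     ]
```

View pics/c.png

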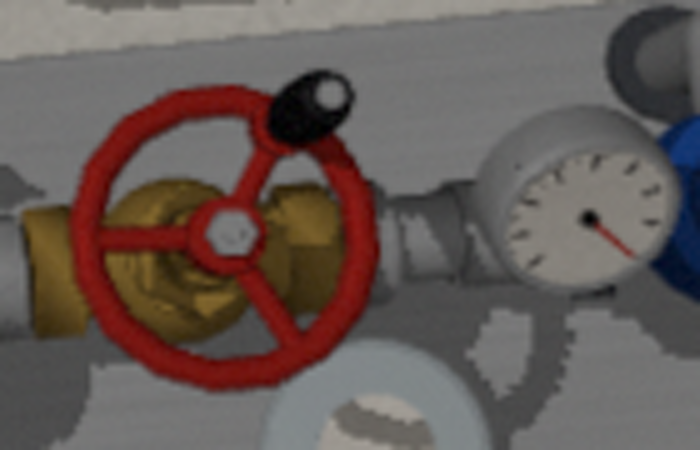

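Run:
```python
from h import *
from plant import robot
f=np.load("top0.npz")
print("hub",onplane(f,386,227,.152),"handle",onplane(f,405.8,199.2,.21))
c=np.array([.546,-.0872])
for yaw in(np.pi/2+.067,-np.pi/2+.067):
    Q=[]
    for a in np.arange(0,6.3,.5):
        q=robot.inverse_kinematics([c[0]+.046*np.cos(a),c[1]+.046*np.sin(a),.185],[np.pi,0,yaw]); Q.append(q)
    print(yaw,[q is None for q in Q].count(True)); Q=np.array([q for q in Q if q is not None])
    if len(Q): print(Q.min(0).round(2),Q.max(0).round(2))
```

```text
hub [ 0.54406877 -0.08886835  0.152     ] handle [ 0.58253068 -0.11011288  0.21      ]
1.6377963267948965 0
[ 0.52  0.34 -0.68  1.76  0.26  0.92 -0.23] [ 0.65  0.49 -0.62  1.97  0.35  1.01 -0.03]
-1.5037963267948966 0
[-0.82  0.46  1.11  1.83 -0.65  0.96 -2.51] [-0.62  0.65  1.12  2.04 -0.51  1.09 -2.32]
```

Run:
```python
from h import *
from plant import robot
robot.grip(1.0,70)
robot.goto([.583,-.110,.30],[np.pi,0,np.pi/2+.067])
s=robot.sense(); print(s["t"],s["tcp_pos"],s["tcp_rot"],s["wrist_force"])
f=robot.grab_frame("wrist"); np.savez("w0.npz",**f); cv2.imwrite("pics/w0.png",f["image"][...,::-1]); print(f["fx"],f["cx"],f["cy"],f["R"],f["t"])
```

```text
2.7083 [ 0.58282624 -0.11164317  0.29970926] [-3.14107203e+00  4.66259094e-04  1.63517618e+00] [-0.96749975 -0.36139628 -0.50027109]
325.19226210127806 284.7334575324484 206.90862099703043 [[ 9.97870162e-01  6.52313799e-02 -8.54758734e-05]
 [ 6.26721228e-02 -9.58355110e-01  2.78617458e-01]
 [ 1.80926850e-02 -2.78029404e-01 -9.60402158e-01]] [-0.57519102 -0.19483462  0.38515857]
```

View pics/w0.png

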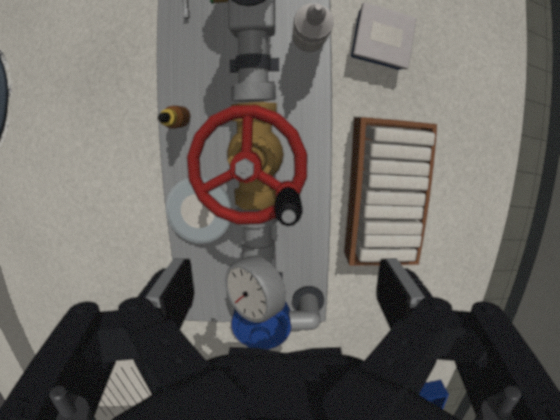

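The wrist view shows the handle top at about (289,213) and the hub nut at (244,169). The handle is centred between the fingers.

```bash
cat >> h.py <<'E'
def fish(f,u,v,z):
    x,y=(u-f["cx"])/f["fx"],(v-f["cy"])/f["fy"]; r=np.hypot(x,y)
    d=f["R"].T@np.array([x/r*np.sin(r),y/r*np.sin(r),np.cos(r)]); o=-f["R"].T@f["t"]; return o+d*(z-o[2])/d[2]
E
python3 - <<'E'
from h import *
f=np.load("w0.npz")
im=f["image"].astype(int); m=((im[...,0]>90)&(im[...,1]<50)&(im[...,2]<50)); m[:95]=0;m[230:]=0;m[:,:180]=0;m[:,312:]=0
c=max(cv2.findContours(m.astype(np.uint8),0,1)[0],key=cv2.contourArea)
P=np.array([fish(f,*p,.141) for p in cv2.convexHull(c)[:,0]])[:,:2]
s=np.linalg.lstsq(np.c_[2*P,np.ones(len(P))],(P**2).sum(1),rcond=None)[0]; print("circ",s[:2],np.sqrt(s[2]+s[:2]@s[:2]))
print("hub",fish(f,244,169,.152),"handle",fish(f,289,213,.21))
E
```

```text
circ [ 0.5474663  -0.08824803] 0.05335032663694249
hub [ 0.54755676 -0.08964409  0.152     ] handle [ 0.58646316 -0.10827952  0.21      ]
```

Run:
```python
from h import *
from plant import robot
robot.move_straight([.5845,-.1095,.30])
print(robot.move_straight([.5845,-.1095,.184],vel=.1,contact_N=8))
def p(): s=robot.sense(); print(s["t"],s["tcp_pos"],s["wrist_force"],s["opening"],s["gripper_force"])
p(); robot.grip(0,70); robot.sleep(.3); p()
```

```text
False
4.3167 [ 0.58503064 -0.10944334  0.18474362] [ 0.22988519 -0.63790854 -0.0823492 ] 1.0038327258886663 0.0
5.225 [ 0.5849641  -0.10957067  0.18436338] [ 1.68913239 -0.49658703  2.81359914] 0.23730583428338467 68.30180883407593
```

```bash
cat >> h.py <<'E'
import json
from plant import robot
def ang(c):
    p=robot.sense()["tcp_pos"]; return np.arctan2(p[1]-c[1],p[0]-c[0])
def arc(th,dth,n,c,r=.044,vel=.05,stop=None,limit=None,z=.184):
    """n steps of dth; returns commanded angle and log rows [cmd, measured, Frad, Ftan, |F|, x, y]"""
    log=[]
    for _ in range(n):
        th+=dth
        robot.move_straight([c[0]+r*np.cos(th),c[1]+r*np.sin(th),z],vel=vel)
        s=robot.sense(); p=s["tcp_pos"]; m=np.arctan2(p[1]-c[1],p[0]-c[0]); m=th+(m-th+np.pi)%(2*np.pi)-np.pi
        u=np.array([np.cos(m),np.sin(m)]); F=s["wrist_force"]
        log.append([th,m,F[:2]@u,F[1]*u[0]-F[0]*u[1],F[2],p[0],p[1],s["t"]])
        if stop and abs(log[-1][3])>stop: break
    return th,np.array(log)
E
python3 - <<'E'
from h import *
np.set_printoptions(suppress=True,precision=4)
c=np.array([.5465,-.088]); th,L=arc(ang(c),-.15,8,c,stop=14); print(L); print(robot.sense()["gripper_force"])
E
```

```text
[[-0.6611 -0.6601  0.2402  0.0437  2.836   0.5813 -0.115   5.5   ]
 [-0.8111 -0.8173  0.2979 -0.3418  6.2288  0.5767 -0.1202  5.7833]
 [-0.9611 -0.9698  0.3669  0.2988  5.9907  0.5714 -0.1243  6.0667]
 [-1.1111 -1.1237 -0.2517  0.0517  7.0044  0.5655 -0.1277  6.35  ]
 [-1.2611 -1.2769 -0.579  -0.148   6.6323  0.5593 -0.1301  6.6333]
 [-1.4111 -1.4288 -0.4831 -0.3444  6.192   0.5527 -0.1316  6.9167]
 [-1.5611 -1.581  -2.001   0.2453  6.7819  0.5461 -0.132   7.2   ]
 [-1.7111 -1.7323 -0.8132 -0.0275  7.4147  0.5394 -0.1314  7.4833]]
69.29006695747375
```

Run:
```python
from h import *
a=robot.grab_frame("scene")["image"][130:230,130:290]; b=robot.grab_frame("wrist")["image"]
a=cv2.resize(a,(480,300)); cv2.imwrite("pics/g1.png",np.vstack([a,b[:300,40:520]])[...,::-1])
```

```text
(no output)
```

View pics/g1.png

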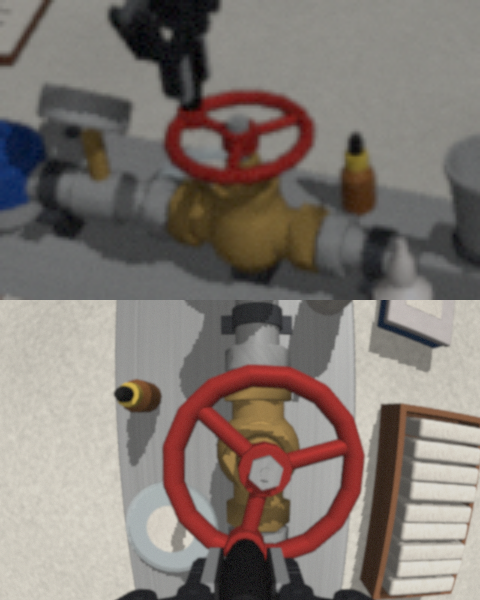

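Run:
```python
from h import *
np.set_printoptions(suppress=True,precision=4)
c=np.array([.5465,-.088]); th,L=arc(-1.7111,-.15,10,c,stop=14); print(L[::3]); 
if len(L)==10:
    th,L=arc(th,-.09,80,c,stop=11); print(L[::6]); print(L[-6:])
robot.sleep(.3); s=robot.sense(); print(th,ang(c),s["wrist_force"],s["gripper_force"],s["t"],s["tcp_pos"])
json.dump(th,open("th","w"))
```

```text
[[-1.8611 -1.8833 -2.2367  0.9363  7.0614  0.533  -0.1298  7.8667]
 [-2.3111 -2.3313 -2.8348 -0.6662  6.411   0.5162 -0.1198  8.7167]
 [-2.7611 -2.7626 -3.1124  0.5291  6.0437  0.5057 -0.1042  9.5667]
 [-3.2111 -3.1989 -3.1173  0.1058  5.6713  0.5027 -0.0855 10.4167]]
[[-3.3011 -3.2786 -1.5576  0.746   6.0664  0.503  -0.082  10.6667]
 [-3.8411 -3.8114 -0.8935  0.6578  9.0251  0.5121 -0.0607 12.1667]
 [-4.3811 -4.3555 -0.1733  0.4699  9.426   0.5311 -0.0468 13.6667]
 [-4.9211 -4.8979  0.4734  0.6421  9.3142  0.5546 -0.0447 15.1667]
 [-5.4611 -5.4363  1.4348  0.8617  7.8794  0.5757 -0.0549 16.6667]
 [-6.0011 -5.9783  2.3895  1.5185  5.9808  0.5886 -0.0748 18.1667]]
[[-6.0011 -5.9783  2.3895  1.5185  5.9808  0.5886 -0.0748 18.1667]
 [-6.0911 -6.0707  2.0924  1.3424  6.9797  0.5896 -0.0787 18.4167]
 [-6.1811 -6.1633  2.9689  0.578   6.5375  0.5903 -0.0827 18.6667]
 [-6.2711 -6.2089  3.0925  5.6144  6.0785  0.5905 -0.0847 18.9167]
 [-6.3611 -6.2135  3.8407 10.4944  4.7227  0.5905 -0.0849 19.1667]
 [-6.4511 -6.2177  6.1179 16.8959  3.2888  0.5904 -0.0851 19.4167]]
-6.451099999999994 0.06536465691106738 [ 4.7047 16.8627  3.36  ] 68.96594882011414 19.7167 [ 0.5904 -0.0851  0.1843]
```

Run:
```python
from h import *
a=robot.grab_frame("scene")["image"][130:230,130:290]; b=robot.grab_frame("wrist")["image"]
a=cv2.resize(a,(480,300)); cv2.imwrite("pics/g2.png",np.vstack([a,b[:300,40:520]])[...,::-1])
```

```text
(no output)
```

View pics/g2.png

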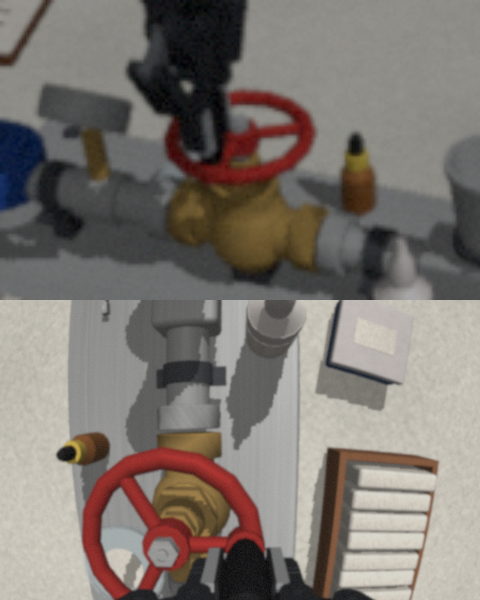

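The wrist and scene views show the fingers, with the handle towards +x, clear of the gauge and bottles. The resistance is therefore the seat, at a measured angle of about −6.205 rad. Next I back off two turns.

Run:
```python
from h import *
np.set_printoptions(suppress=True,precision=4)
c=np.array([.5465,-.088]); th=json.load(open("th")); th,L0=arc(th,.09,4,c); print(L0)
n=int((6.1-th)/.15); th,L=arc(th,.15,n,c,stop=12); print(n,len(L)); print(L[::6]); print(L[-2:]); print(robot.sense()["gripper_force"])
json.dump(th,open("th","w"))
```

```text
[[-6.3611 -6.2133  3.8198  9.821   5.4232  0.5905 -0.0849 20.0667]
 [-6.2711 -6.2089  3.3217  4.9095  5.7441  0.5905 -0.0847 20.3167]
 [-6.1811 -6.176   2.6278  0.8581  6.0039  0.5904 -0.0833 20.5667]
 [-6.0911 -6.1071  2.9439 -1.0832  5.7911  0.59   -0.0803 20.8167]]
81 81
[[-5.9411 -5.9485  3.3495 -0.8362  6.7846  0.5882 -0.0735 21.1   ]
 [-5.0411 -5.019   1.2307  0.144   7.6339  0.5598 -0.0459 22.8   ]
 [-4.1411 -4.1156 -0.7202  0.5622  8.6918  0.5218 -0.0517 24.5   ]
 [-3.2411 -3.2365 -4.0218 -0.4292  6.8437  0.5028 -0.0838 26.2   ]
 [-2.3411 -2.3586 -2.4532 -0.6452  7.8727  0.5154 -0.119  27.9   ]
 [-1.4411 -1.4637  0.3803  0.903   9.5739  0.5512 -0.1318 29.6   ]
 [-0.5411 -0.5678  2.4527 -0.6008  7.8879  0.5837 -0.1117 31.3   ]
 [ 0.3589  0.358   3.2754 -0.3166  6.1433  0.5878 -0.0725 33.    ]
 [ 1.2589  1.2856  1.3416 -0.022   9.6038  0.5589 -0.0457 34.7   ]
 [ 2.1589  2.1868 -1.5887  0.2288  9.1159  0.5211 -0.0521 36.4   ]
 [ 3.0589  3.0623 -3.0867 -0.7588  6.0259  0.5027 -0.0845 38.1   ]
 [ 3.9589  3.9383 -2.5803  0.4019  8.2046  0.5158 -0.1194 39.8   ]
 [ 4.8589  4.8343  0.3796 -0.0246  9.0769  0.5518 -0.1317 41.5   ]
 [ 5.7589  5.7298  2.3625 -0.62    7.4894  0.584  -0.1112 43.2   ]]
[[ 5.9089  5.8813  3.3352 -0.1867  7.0373  0.5871 -0.1052 43.4833]
 [ 6.0589  6.0329  3.5187 -0.9365  7.5843  0.5892 -0.0989 43.7667]]
69.3537425994873
```

Run:
```python
from h import *
np.set_printoptions(suppress=True,precision=4)
c=np.array([.5465,-.088]); th=json.load(open("th")); th,L=arc(th,.08,4,c,vel=.03); print(L)
robot.sleep(.5); m=ang(c)+2*np.pi; print(m)
if abs(6.362-m)>.015: th,L=arc(th,6.362-m,1,c,vel=.02); robot.sleep(.5)
m=ang(c)
s=robot.sense(); print((m+np.pi)%(2*np.pi)+np.pi,s["wrist_force"],s["gripper_force"],s["tcp_pos"],s["t"],s["joint_velocities"].round(4))
f=robot.grab_frame("scene")["image"][130:230,130:290]; cv2.imwrite("pics/g3.png",cv2.resize(f,(640,400))[...,::-1])
```

```text
[[ 6.1389  6.1057  4.2175 -1.4447  6.2274  0.5899 -0.0958 44.0333]
 [ 6.2189  6.1864  3.8244 -1.4651  7.1927  0.5904 -0.0923 44.3   ]
 [ 6.2989  6.2695  4.0787 -1.7114  6.6111  0.5906 -0.0886 44.5667]
 [ 6.3789  6.353   3.2056 -2.3408  6.6176  0.5905 -0.0849 44.8333]]
6.353568032678716
6.353568032678716 [ 4.2422 -2.5498  5.9729] 69.27040100097656 [ 0.5905 -0.0849  0.1843] 45.3333 [-0.0008  0.0006  0.0005  0.0012  0.     -0.0008 -0.0002]
```

View pics/g3.png

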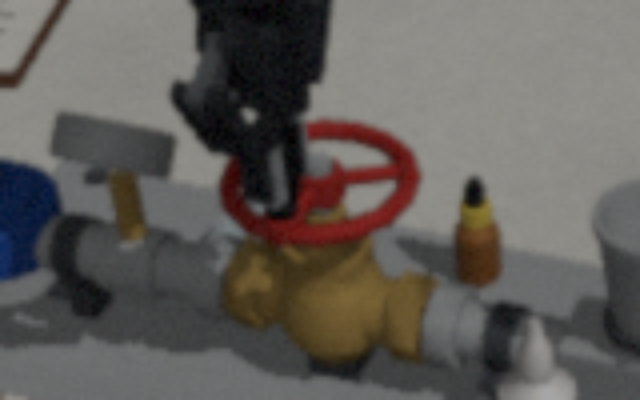

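The handle is still gripped at about 69 N. The wheel is back at the same angle as the stop, two turns later, and standing still.

```bash
python3 -c "
from plant import robot
print(robot.close_job())"
```

```text
the job is handed in; nothing more can be done
None
```

The job is handed in: I wound the valve shut to its stop with about 17 N at the handle, then opened it 12.56 rad (target 12.57) by the arm's own readings. The handle is still gripped at about 69 N and held still. I didn't measure the bystanders afterwards, and the hand-in call gave no verdict.

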